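Hold the notched glass slide in the label reader, label up

TASK

Take the one glass slide that has a small corner notch out of the rack, gripping it by its clear end; the notch is in its upper edge and marks the end with the frosted label. Hold it in the slanted rest of the label reader with the frosted label facing up at the reading head: lower edge down on the ledge, and label end pushed gently against the end stop so that the sprung presence pin is pressed right in. Finish while still holding the slide there, because the rest has no clip; keep the fingers off the label, and leave the two blank slides in the rack and the things lying around where they are.

Things in the scene. Friction and masses are not known exactly. Their poses are not given: they have to be found in the camera images.
- notched_slide: the slide with the notch: clear greenish glass, 100 x 6 x 40 mm (its x, y, z), 60 g, standing on a long edge in one slot of the rack. Origin: middle of its lower long edge, mid thickness; z points to the upper (notched) long edge, x to the label end. Clear from x = -50 to +20 mm, frosted label with a small printed code on the -y face from x = +20 to +50 mm
- notch (a point): middle of the notch, at x = +46, y = 0, z = +36 mm in the slide's frame: a square cut, 8 mm along x by 8 mm along z and right through, at the slide's corner x = +50, z = +40 mm
- label (a point): middle of the frosted label on the slide's -y face, at x = +34, y = -3, z = +18 mm in the slide's frame
- blank_a: a plain clear glass slide of the same size and axes, without notch or label, standing in another slot of the rack
- blank_b: a second plain slide like blank_a
- rack: black slide rack, fixed, put down any way round: 112 (x) x 146 (y) x 28 mm, origin under its centre. Three slots at y = -45, 0, +45 mm; slides stand in them with their x along the rack's x, on a 5 mm floor, so their upper edges are 45 mm above the work surface. Two end walls, 28 mm high, guide 6 mm of each slide end in grooves 8.4 mm wide; it is open between
- reader: label reader, fixed. Origin: on the work surface right under the rest's origin; z up, x from the rest to the post, y is the rest's x. Grey base plate 10 mm high, x = -50 to 140, y = -10 to 80 mm; post at x = 122, y = 35 mm, 215 mm high; black reading head 40 x 46 x 50 mm centred at x = 67, y = 35, z = 163 mm, looking down 45 degrees at the rest
- rest: slanted aluminium rest of the reader: face plate at 45 degrees looking up and away from the robot, ledge along its lower edge, end stop. Its frame is that of the slide when this is seated (same origin and axes), origin 70 mm above the work surface: x along the ledge to the end stop, z up the slope and back to the robot, -y out of the face, up at the head. It is fixed to the reader
- face (a point): middle of the rest's face plate, on its front: plate front at y = +3.2 mm, 4 mm thick, x = 8 to 58, z = -5 to 32 mm in the rest's frame. Only the label half of the slide lies on it; beside it, at x below 8 mm, it is open for the fingers (pedestal and base plate below)
- stop_corner (a point): corner of ledge and end stop, at x = 50, y = 0, z = 0 in the rest's frame. Ledge: top at z = 0, x = 8 to 55, y = -7 to +7 mm. End stop: wall from x = 50 to 55 mm, up to z = 32 mm
- pin_tip (a joint): travel in m of the sprung presence pin, a brass pin 6 mm thick that stands 6 mm out of the end stop (towards -x of the rest, at y = 0, z = 14 mm): 0 = fully out, 0.006 = pressed flush with the stop, as when the slide's end touches the stop. 1.6 N starts it, 4 N presses it flush
- screwdriver: red-handled screwdriver lying on the work surface, 156 mm long, 22 mm high; origin at its middle
- screwdriver_small: green-handled screwdriver lying on the work surface, 121 mm long, 22 mm high; origin at its middle
- usb_stick: black memory stick lying on the work surface, 54 x 17 x 10 mm; origin at its middle
Not all that is in view belongs to the job. What is shaped like the blank_a but red is not meant.

How it is judged:
By the outcome, as a careful person would: the job done as asked, in the order asked, and still so for the second after the job is handed in, while the arm keeps its last pose, push and grip.
It also fails if it takes over 45 s, if anything falls off the work surface, if the arm or the gripper's body presses on something with over 40 N, if the wrist force passes 120 N, or if a joint passes its speed limit or range.

ROBOT

A 6-joint arm with a two-finger parallel gripper is mounted at the origin on a cart in front of the work surface, level with it; the furniture and walls round the work are solid. World frame = base frame: x ahead of the robot, y to its left, z up, the work surface at z = 0. Lengths are in m, angles in rad, forces in N, time in s.
With the tool pointing down it reaches from about 0.3 to 0.775 m from the base axis. Payload 14.6 kg.
Tool frame: the origin (TCP) lies between the finger pads, 19 mm behind the fingertips; this is the grasp point; z points along the fingers, y is the line along which they close (so a half turn about z gives the same grasp; the last joint's range is limited). The gripper opens to 94 mm and grips with 3 to 60 N. Pads are 16 mm wide; open, the fingers measure 119 mm over their backs; the gripper's body (75 mm by 177 mm) begins 78 mm behind the grasp point.
Start: joints at [-1.38, 0.3, 1.521, -0, 1.321, -0.067], TCP at [0.14, -0.532, 0.224] pointing down, gripper open.
Joint ranges: [-3.03, 3.03], [-0.79, 2.21], [0.23, 2.52], [-1.04, 4.18], [0, 3.07], [-2.55, 2.55]. Speed limits (rad/s): [2.22, 2.22, 2.57, 3.14, 3.14, 3.14].

INTERFACE

Orientations are given as [roll, pitch, yaw] about the fixed x, y, z axes, in that order (R = Rz(yaw) Ry(pitch) Rx(roll)).
In Python, from station import ctrl, cams gives the robot as it stands. The module is installed in compiled form; this text tells all that it offers.
- The arm moves only by the tool arm_command, never from a script. Its argument "plan" is a list that holds one entry, the list of rows, each a list of 7 numbers: the shift along the tool's x, y, z in fractions of the full range, 1 being 50 cm, then the turn, a rotation vector about the tool's x, y, z in shares of 2 pi rad (1.0 is 2 pi rad), then the closure, from -1 (fully open) to 1 (shut). A call has 1 to 12 rows; each row is the pose to reach, as a shift and turn from the pose commanded when the call began, along the tool's axes at that moment; what a row does not reach only later rows make up. A row lasts 1/10 s, in which the tool goes at most 50 mm and 8.59 degrees, less where a joint would pass 70% of its speed; a pose out of reach is approached as far as the arm can. Shift and turn numbers lie between -1 and 1, and a call with a number outside is refused. A call with a gripper value outside its range is refused whole. The fingers move at their own pace and stop on an object; "squeeze" is the grip in N (left out, the last holds). Time passes only in rows, so rows that repeat a pose let the fingers close. It gives the time, the measured TCP pose, the force, the opening and the grip force at its end, in the units of the state.
- ctrl.get_obs(): the state, without advancing time (a new reading comes with each control period).
- cams.camera(name): name is "scene" or "top"; returns (picture, depth): 480x640x3 uint8, blue, green, red; 480x640 float32, m along the optical axis (not along the pixel's ray), 0 where there is no reading.
- cams.camera_info(name): a dict with "fx", "fy", "cx", "cy" (pixels), "world_to_cam" (4x4, takes a point from world to camera coordinates). Camera axes: x right, y down, z forward; pixel columns grow to the right and rows downward; lengths in m; the calibration is good to about 2 mm. A picture is of the moment at which its call begins. camera_info takes no time and is no camera call.
- ctrl.hand_in(): hands the job in; it is judged then, once.
The state is a dict: "time_s": time; "qpos": joint angles; "joint_vel": joint speeds; "tau": joint torques, N m; "ee_pos": TCP position; "eef_rot": TCP orientation; "force": force on the tool from outside, world axes, zero at the start; "moment": the same for the moment, N m; "grip_width": finger opening in m; "grip_force": force on a finger pad.
Only numpy, scipy, OpenCV 4.12 (cv2) and the standard library are available. Lean on these libraries where they do the work, as an engineer would, in place of code of your own. Each camera call takes 0.05 s, during which the arm holds its last target. There are 200 camera calls.

## Working session

There is one attempt and no reset: what is moved stays moved. The work goes in short steps, Python scripts to look and compute and a tool call to move; the robot and the scene stay as the last step left them, time stands still between calls to the robot, and variables do not carry over. Pictures are saved under pics/ and viewed, at most 10 in all, crops included, and the job is handed in when it is done.

Besides the shell and the picture viewer there is one more tool, called after ">>>" by a JSON object that holds its "api" and its "payload", one argument or row to a line. arm_command: Moves the arm, as the interface text tells. Its arguments: {"type":"object","properties":{"plan":{"type":"array"},"squeeze":{"type":"number"}},"required":["plan"]}

```bash
mkdir -p pics; cat > h.py <<'E'
import numpy as np, cv2
from scipy.spatial.transform import Rotation as R
from station import ctrl, cams
def info(n):
    i=cams.camera_info(n); K=np.array([[i['fx'],0,i['cx']],[0,i['fy'],i['cy']],[0,0,1.]]); return K,np.array(i['world_to_cam'])
def ray(n,p):
    K,T=info(n); d=T[:3,:3].T@np.linalg.solve(K,[p[0],p[1],1.]); return -T[:3,:3].T@T[:3,3],d
def onz(n,p,z):
    o,d=ray(n,p); return o+d*(z-o[2])/d[2]
def tri(p1,p2,n1='scene',n2='top'):
    o,d=ray(n1,p1);q,e=ray(n2,p2); s=np.linalg.lstsq(np.c_[d,-e],q-o,rcond=None)[0]
    a,b=o+d*s[0],q+e*s[1]; return (a+b)/2,np.linalg.norm(a-b)
def proj(n,X):
    K,T=info(n); c=np.atleast_2d(X)@T[:3,:3].T+T[:3,3]; u=c@K.T; return u[:,:2]/u[:,2:]
def cloud(n,dep):
    K,T=info(n); v,u=np.mgrid[:480,:640]; c=np.stack([(u-K[0,2])/K[0,0]*dep,(v-K[1,2])/K[1,1]*dep,dep],-1)
    return (c-T[:3,3])@T[:3,:3]
E
python3 - <<'E'
from h import *
for n in('scene','top'):
    p,d=cams.camera(n); cv2.imwrite(f'pics/{n}0.png',p); np.save(f'{n}0.npy',d); o,dd=ray(n,(320,240)); print(n,o.round(3),dd.round(3),info(n)[0][0,0])
print(ctrl.get_obs())
E
```

```text
scene [-0.349 -0.573  0.669] [ 0.727  0.461 -0.508] 488.61950819902705
top [ 0.464 -0.068  1.07 ] [ 0.025  0.002 -1.   ] 487.86478545627494
{'time_s': 0.1, 'qpos': array([-1.37957892e+00,  3.00406174e-01,  1.52148739e+00,  9.15784095e-06,
        1.32068716e+00, -6.66204785e-02]), 'joint_vel': array([ 0.00086294, -0.00159131, -0.00200856, -0.0005514 , -0.00125784,
       -0.00057632]), 'tau': array([ 1.35977672e-03, -5.32645190e+01, -3.53281081e+01,  7.09476345e-02,
        2.35492451e-02, -6.29982151e-05]), 'ee_pos': array([ 0.14019501, -0.53162466,  0.22376156]), 'eef_rot': array([-3.14060736e+00, -7.46281961e-05,  2.57835576e-01]), 'force': array([ 0.43784281, -0.59210313,  1.24277296]), 'moment': array([-0.03483411,  0.05927156,  0.02798984]), 'grip_force': 0.0, 'grip_width': 0.09422855610629251}
```

View pics/scene0.png

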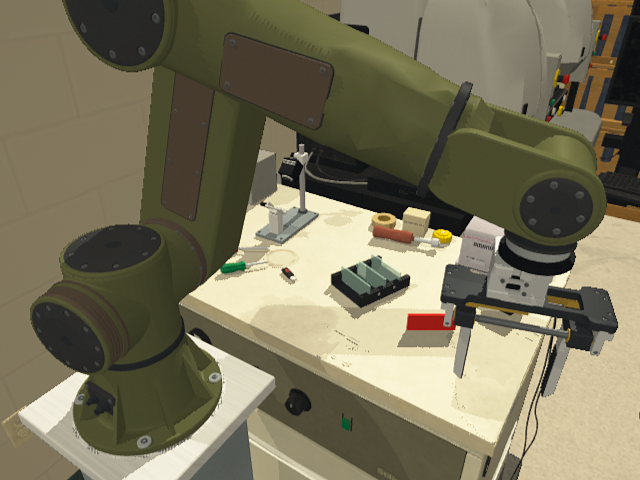

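View pics/top0.png

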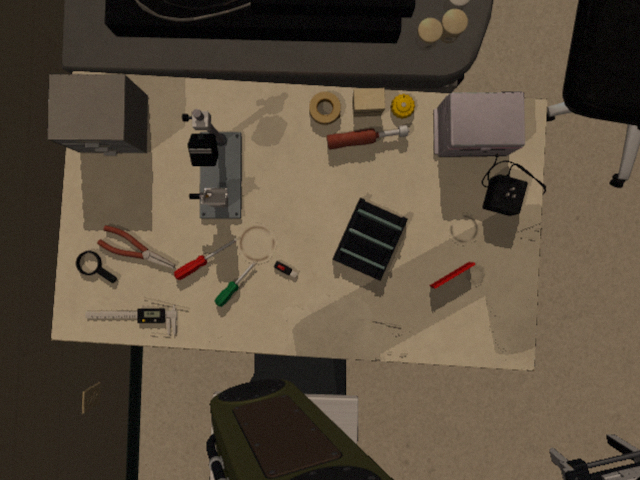

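The scene view shows the rack around (370,280) and the reader around (290,210). In the top view the rack is at (370,238), the reader plate at (220,175), the rest at (213,197) and the head at (203,150). I'll zoom in on both.

```bash
python3 - <<'E'
import cv2, numpy as np
t=cv2.imread('pics/top0.png'); s=cv2.imread('pics/scene0.png')
f=lambda im,x,y,w,h,k:cv2.resize(im[y:y+h,x:x+w],None,fx=k,fy=k,interpolation=cv2.INTER_CUBIC)
a=f(t,325,190,90,100,4);b=f(s,325,245,90,65,4);c=f(t,180,100,70,125,4); d=f(s,245,140,80,110,4)
def st(l,r):
    H=max(l.shape[0],r.shape[0]); o=np.zeros((H,l.shape[1]+r.shape[1],3),np.uint8); o[:l.shape[0],:l.shape[1]]=l;o[:r.shape[0],l.shape[1]:]=r;return o
cv2.imwrite('pics/c1.png',st(a,b));cv2.imwrite('pics/c2.png',st(c,d))
E
```

```text
(no output)
```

View pics/c1.png

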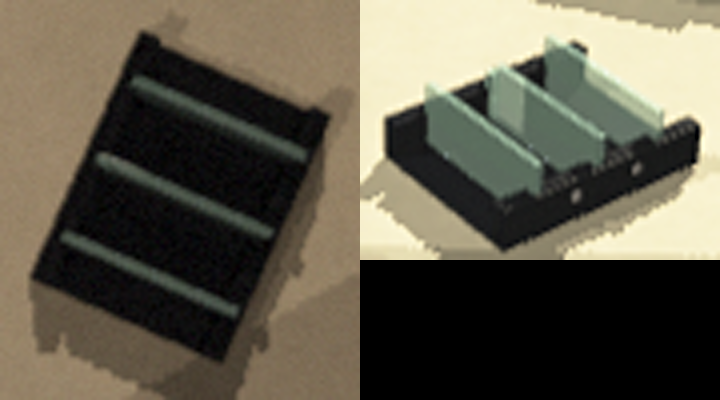

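View pics/c2.png

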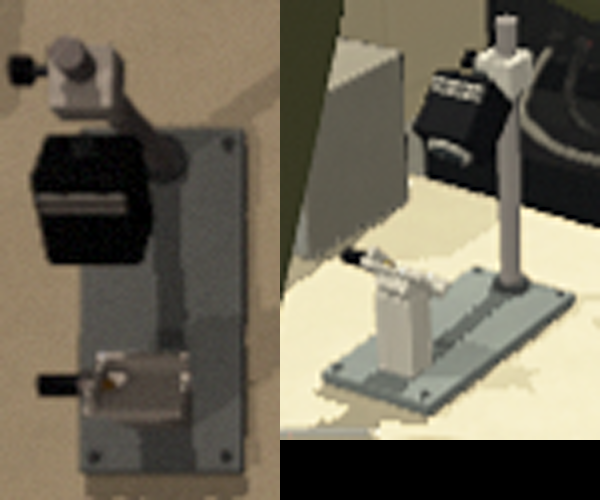

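```bash
python3 - <<'E'
from h import *
t=cv2.imread('pics/top0.png'); s=cv2.imread('pics/scene0.png')
cv2.imwrite('pics/c3.png',cv2.resize(s[250:305,335:405],None,fx=10,fy=10,interpolation=cv2.INTER_CUBIC))
# slides in top: greenish inside rack
hsv=cv2.cvtColor(t,cv2.COLOR_BGR2HSV); g=t.astype(int)
m=((g[...,1]-g[...,2]>8)&(g[...,1]>50)).astype(np.uint8); m[:190]=0;m[290:]=0;m[:,:325]=0;m[:,415:]=0
n,l,st,_=cv2.connectedComponentsWithStats(m)
dep=np.load('top0.npy');C=cloud('top',dep)
for i in range(1,n):
    if st[i,4]<40: continue
    v,u=np.nonzero(l==i); P=np.array([onz('top',(a,b),.045) for a,b in zip(u,v)])[:,:2]
    r=cv2.minAreaRect(P.astype(np.float32)*1000); vals,vec=np.linalg.eigh(np.cov(P.T)); a=vec[:,1]; a=a*np.sign(a[1])
    pr=(P-P.mean(0))@a
    print(st[i],P.mean(0).round(4),'ang',np.degrees(np.arctan2(a[1],a[0])).round(1),'ends',pr.min().round(4),pr.max().round(4),r, 'depthz',np.median(C[v,u,2]).round(3))
# rack outline
k=((g.max(2)<45)).astype(np.uint8);k[:190]=0;k[290:]=0;k[:,:325]=0;k[:,415:]=0
k|=m; c=max(cv2.findContours(k,0,2)[0],key=cv2.contourArea); P=np.array([onz('top',p[0],.028)[:2] for p in c])*1000
print('rack',cv2.minAreaRect(P.astype(np.float32)))
# reader base plate colour at sample, ends
for p in [(215,215),(235,160),(225,180)]: print(p,t[p[1],p[0]],C[p[1],p[0]].round(3))
E
```

```text
[358 209  25  13  57] [ 0.5458 -0.1696] ang 67.7 ends -0.0295 0.0259 ((544.9215698242188, -171.1868896484375), (55.466796875, 5.744201183319092), 66.63167572021484) depthz 0.045
[356 232  21  11  41] [ 0.4987 -0.1646] ang 68.2 ends -0.0224 0.0236 ((499.1133117675781, -164.1224365234375), (46.0078010559082, 5.248873710632324), 68.26300811767578) depthz 0.045
rack ((494.9175720214844, -173.23678588867188), (111.49408721923828, 143.8296356201172), 67.30061340332031)
(215, 215) [58 62 64] [0.539 0.165 0.005]
(235, 160) [76 79 82] [0.661 0.124 0.007]
(225, 180) [50 52 51] [0.616 0.144 0.009]
```

View pics/c3.png

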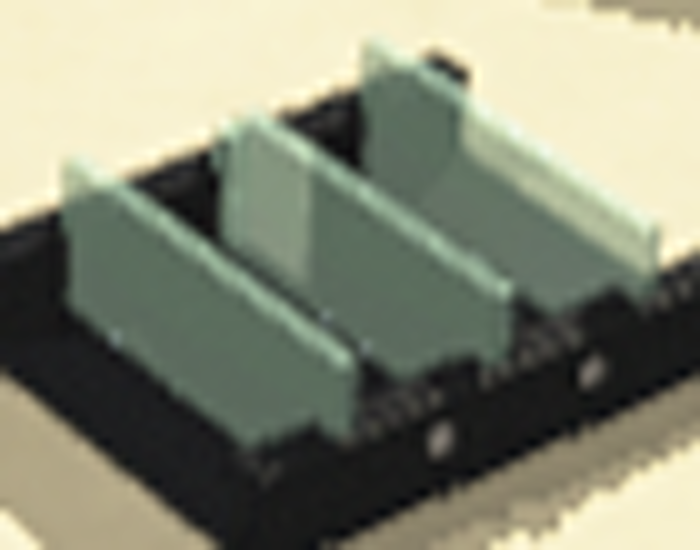

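The middle slide is the notched one: its frosted area is at the left end, and there is a step at crop (220,140). So the slide's +x points toward world +y, with its -y face forward. Next I'll measure the reader and check both objects across the two views.

```bash
cat >> h.py <<'E'
def frames(ro,ryaw):
    B=R.from_euler('z',ryaw).as_matrix(); s=.5**.5
    # rest axes in reader frame: x->reader y, z->(-s,0,s), y->(-s,0,-s)
    A=np.array([[0,-s,-s],[1,0,0],[0,-s,s]]); return B@A, np.array(ro)+[0,0,.07]
E
python3 - <<'E'
from h import *
cc=lambda p,k,o:((p[0]+.5)/k-.5+o[0],(p[1]+.5)/k-.5+o[1])
# slide tri
for nm,a,b in [('clear end top',(513,283),(272,236))]:
    print(nm,tri(cc(a,10,(335,250)),cc(b,4,(325,190))))
P=[onz('top',cc(p,4,(180,100)),.01)[:2] for p in [(245,128),(244,472),(82,472)]]
P=np.array(P);print(P.round(4),np.linalg.norm(P[0]-P[1]),np.linalg.norm(P[1]-P[2]))
ex=P[0]-P[1];ey=P[2]-P[1];y1=np.arctan2(ex[1],ex[0]);y2=np.arctan2(-ey[0],ey[1]);print('yaws',y1,y2)
# scene base corners: near-left, near-right, far-right
for p,q in [((322,380),None),((435,412),None),((575,294),None)]:
    print('scene',onz('scene',cc((p[0]-280,p[1]),4,(245,140)),.01).round(4))
yaw=(y1+y2)/2; B=R.from_euler('z',yaw).as_matrix()[:2,:2]
loc=np.array([[.14,-.01],[-.05,-.01],[-.05,.08]])
o=(P-loc@B.T).mean(0); print('reader o',o,yaw, (P-loc@B.T-o).round(4))
M,ro=frames([*o,0],yaw)
pts=np.array([[8,3.2,-5],[8,3.2,32],[58,3.2,32],[50,-7,0],[50,-7,32],[55,-7,32],[8,-7,0],[44,0,14]])/1e3@M.T+ro
out=[]
for n,off,w,h,k in[('top',(185,170),60,50,6),('scene',(250,175),60,60,6)]:
    im=cv2.imread(f'pics/{n}0.png')[off[1]:off[1]+h,off[0]:off[0]+w]; im=cv2.resize(im,None,fx=k,fy=k,interpolation=cv2.INTER_CUBIC)
    im=cv2.copyMakeBorder(im,0,360-im.shape[0],0,0,0)
    for i,u in enumerate(proj(n,pts)):
        c=tuple(int(v) for v in (u-off+.5)*k); cv2.circle(im,c,2,[(0,0,255),(0,255,0),(255,0,0)][i%3],-1); cv2.putText(im,str(i),c,0,.4,(0,0,255))
    out.append(im)
cv2.imwrite('pics/c4.png',np.hstack(out))
C=cloud('top',np.load('top0.npy')); Q=(C[180:212,190:232].reshape(-1,3)-ro)@M*1e3
f=(abs(Q[:,1])<15)&(Q[:,2]>-12)&(Q[:,2]<40)
sel=f&(Q[:,0]>12)&(Q[:,0]<40)&(Q[:,2]>6)&(Q[:,2]<26); print('face y',np.median(Q[sel,1]),Q[sel,1].std(),sel.sum())
E
```

```text
clear end top (array([ 0.47589305, -0.22039276,  0.05024857]), np.float64(0.00330003863876302))
[[0.7229 0.1127]
 [0.5343 0.1074]
 [0.532  0.1958]] 0.18862095170860746 0.08842546866623685
yaws 0.027853866507813727 0.02601223940375534
scene [0.5251 0.189  0.01  ]
scene [0.532  0.0996 0.01  ]
scene [0.7236 0.1127 0.01  ]
reader o [0.583623   0.11829996] 0.026933052955784534 [[-0.001   0.0006]
 [ 0.0004  0.0005]
 [ 0.0005 -0.0011]]
face y 3.0075676268926568 3.425389313283671 91
```

View pics/c4.png

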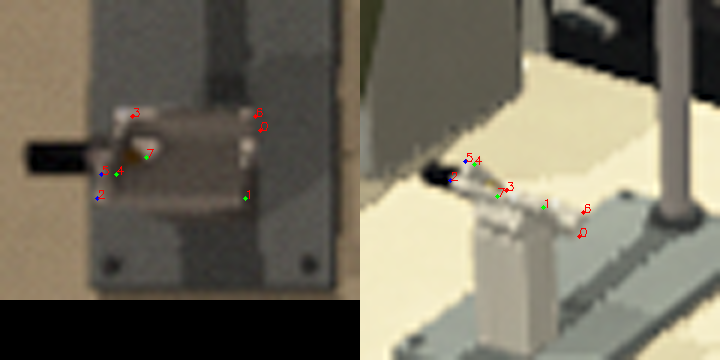

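The reader pose agrees to about 2 mm: yaw 0.027, rest origin (0.584, 0.118, 0.070), and the face plane from depth is y=3.0 mm. The slide origin is about (0.495, -0.1735) at 67.3°, and its clear end triangulates to the same place. I'll work out the first move.

```bash
cat >> h.py <<'E'
D=np.diag([1,-1,-1.])
SY=np.radians(67.3); SM=R.from_euler('z',SY).as_matrix(); SO=np.array([.495,-.1735,.005])
RM,RO=frames([.5836,.1183,0],.027)
G=np.array([-.022,0,.026])
def cur():
    o=ctrl.get_obs(); return o['ee_pos'],R.from_euler('xyz',o['eef_rot']).as_matrix(),o
def rel(M,O,g=G):
    "row to bring TCP to point g of the frame (M,O), tool aligned with it"
    p,Rt,_=cur(); T=M@D; return (Rt.T@(O+M@g-p)*1e3).round(1),R.from_matrix(Rt.T@T).as_rotvec().round(4)
def inframe(M,O,g=G):
    p,Rt,_=cur(); return (M.T@(p-O)*1e3).round(1),np.degrees(R.from_matrix((M@D).T@Rt).as_rotvec()).round(2)
E
python3 -c "
from h import *
print(rel(SM,SO,G+[0,0,.1]))"
```

```text
(array([ 421. , -238.3,   93. ]), array([-9.000e-04, -5.000e-04, -9.168e-01]))
```

The manual's scale: shifts go in shares of 50 cm and turns go in shares of 2 pi rad. Converting my numbers, 421 mm is 0.842, -238 mm is -0.476, -0.917 rad is -0.1459.

>>> {"api": "arm_command", "payload": {
  "plan": [
    [[0.842,-0.476,0.186,-0.0002,0,-0.1459,0.25],[0.842,-0.476,0.186,-0.0002,0,-0.1459,0.25],[0.842,-0.476,0.186,-0.0002,0,-0.1459,0.25],[0.842,-0.476,0.186,-0.0002,0,-0.1459,0.25],[0.842,-0.476,0.186,-0.0002,0,-0.1459,0.25],[0.842,-0.476,0.186,-0.0002,0,-0.1459,0.25],[0.842,-0.476,0.186,-0.0002,0,-0.1459,0.25],[0.842,-0.476,0.186,-0.0002,0,-0.1459,0.25],[0.842,-0.476,0.186,-0.0002,0,-0.1459,0.25],[0.842,-0.476,0.186,-0.0002,0,-0.1459,0.25],[0.842,-0.476,0.186,-0.0002,0,-0.1459,0.25],[0.842,-0.476,0.186,-0.0002,0,-0.1459,0.25]]
  ],
  "squeeze": 30
}}

```text
time_s: 1.3
ee_pos: [0.4866, -0.1938, 0.1308]
eef_rot: [-3.141, 0.001, 1.177]
force: [-0.1, -0.6, 0.0]
grip_width: 0.0354
grip_force: 0.0
```

```bash
python3 -c "
from h import *
print(inframe(SM,SO),rel(SM,SO),cur()[2])"
```

```text
(array([-2.200e+01, -1.000e-01,  1.258e+02]), array([ 0.01, -0.03, -0.11])) (array([ 0. , -0.1, 99.8]), array([-0.0003,  0.0005,  0.0019])) {'time_s': 1.3, 'qpos': array([-4.48732463e-01,  3.40518893e-01,  1.69847158e+00, -6.02275788e-04,
        1.10283034e+00, -5.42080652e-02]), 'joint_vel': array([-0.04130811, -0.02222996,  0.00862665, -0.00095514,  0.00065687,
       -0.00730252]), 'tau': array([ 2.38573596e+00, -5.08945155e+01, -3.20196891e+01,  1.60885812e-01,
       -2.60964059e-02,  2.10934645e-01]), 'ee_pos': array([ 0.48659076, -0.19381851,  0.13076379]), 'eef_rot': array([-3.14133563e+00,  5.24306142e-04,  1.17654373e+00]), 'force': array([-0.06247679, -0.55596146,  0.02446053]), 'moment': array([-0.01115661, -0.09513539,  0.04478094]), 'grip_force': 0.0, 'grip_width': 0.03544795983611936}
```

To row units: 100 mm is 0.2, 85 mm is 0.17.

>>> {"api": "arm_command", "payload": {
  "plan": [
    [[0,0,0.07,0,0,0,0.25],[0,0,0.13,0,0,0,0.25],[0,0,0.17,0,0,0,0.25],[0,0,0.2,0,0,0,0.25],[0,0,0.2,0,0,0,0.25]]
  ]
}}

```text
time_s: 1.8
ee_pos: [0.4851, -0.1952, 0.0299]
eef_rot: [-3.139, 0.0, 1.173]
force: [0.4, -0.0, 0.0]
grip_width: 0.0351
grip_force: 0.0
```

```bash
python3 - <<'E'
from h import *
print(inframe(SM,SO))
s,_=cams.camera('scene');cv2.imwrite('pics/s1.png',s)
t,_=cams.camera('top');
a=cv2.resize(s[230:320,330:430],None,fx=4,fy=4,interpolation=cv2.INTER_CUBIC);b=cv2.resize(t[190:280,325:425],None,fx=4,fy=4,interpolation=cv2.INTER_CUBIC)
cv2.imwrite('pics/c5.png',np.hstack([a,b]))
E
```

```text
(array([-23.8,   0.8,  24.9]), array([ 0.12, -0.02,  0.09]))
```

View pics/c5.png

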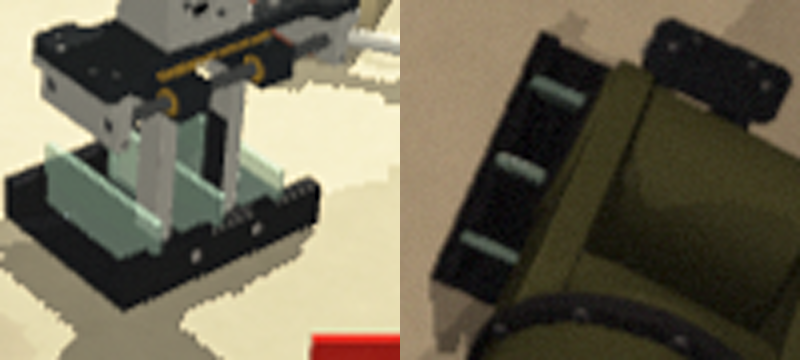

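The fingers straddle the middle slide near its clear end, at crop (155,185) and (230,150), and the label end is free. Closing.

>>> {"api": "arm_command", "payload": {
  "plan": [
    [[0,0,0,0,0,0,0.6],[0,0,0,0,0,0,0.75],[0,0,0,0,0,0,0.85],[0,0,0,0,0,0,1],[0,0,0,0,0,0,1],[0,0,0,0,0,0,1],[0,0,0,0,0,0,1]]
  ],
  "squeeze": 25
}}

```text
time_s: 2.6
ee_pos: [0.4873, -0.1946, 0.0317]
eef_rot: [3.139, 0.0, 1.175]
force: [5.6, -1.2, 1.7]
grip_width: 0.0058
grip_force: 25.0
```

```bash
python3 -c "
from h import *
print(inframe(SM,SO),cur()[2]['moment'])"
```

```text
(array([-22.5,  -1. ,  26.7]), array([-0.14, -0.03, -0.01])) [-0.4005969  -0.95119362 -0.01864139]
```

To row units: -150 mm is -0.3, -120 mm is -0.24.

>>> {"api": "arm_command", "payload": {
  "plan": [
    [[0,0.002,-0.006,0,0,0,1],[0,0.002,-0.02,0,0,0,1],[0,0.002,-0.04,0,0,0,1],[0,0.002,-0.07,0,0,0,1],[0,0.002,-0.12,0,0,0,1],[0,0.002,-0.18,0,0,0,1],[0,0.002,-0.24,0,0,0,1],[0,0.002,-0.3,0,0,0,1],[0,0.002,-0.3,0,0,0,1],[0,0.002,-0.3,0,0,0,1]]
  ]
}}

```text
time_s: 3.6
ee_pos: [0.4872, -0.1945, 0.1815]
eef_rot: [3.141, 0.0, 1.175]
force: [-1.1, 0.6, -1.9]
grip_width: 0.006
grip_force: 25.0
```

```bash
python3 - <<'E'
from h import *
print(inframe(SM,SO),ctrl.get_obs()['grip_width'])
s,_=cams.camera('scene');t,_=cams.camera('top')
a=cv2.resize(s[140:310,320:450],None,fx=3,fy=3,interpolation=cv2.INTER_CUBIC);b=cv2.resize(t[170:290,325:425],None,fx=4,fy=4,interpolation=cv2.INTER_CUBIC)[:480]
b=cv2.copyMakeBorder(b,0,510-480,0,0,0)
cv2.imwrite('pics/c6.png',np.hstack([a,b]))
# approach pose: 60 mm off the face along -y and a bit before the stop
print('to rest-hover',rel(RM,RO,G+[-.02,-.03,.07]), RM@(G+[-.02,-.03,.07])+RO)
E
```

```text
(array([-22.4,  -0.9, 176.5]), array([-0.05, -0.02, -0.01])) 0.006041806267652953
to rest-hover (array([268.3, -56.7,  21.1]), array([-0.7748,  0.1661, -0.401 ])) [0.53808182 0.0750554  0.15909545]
```

View pics/c6.png

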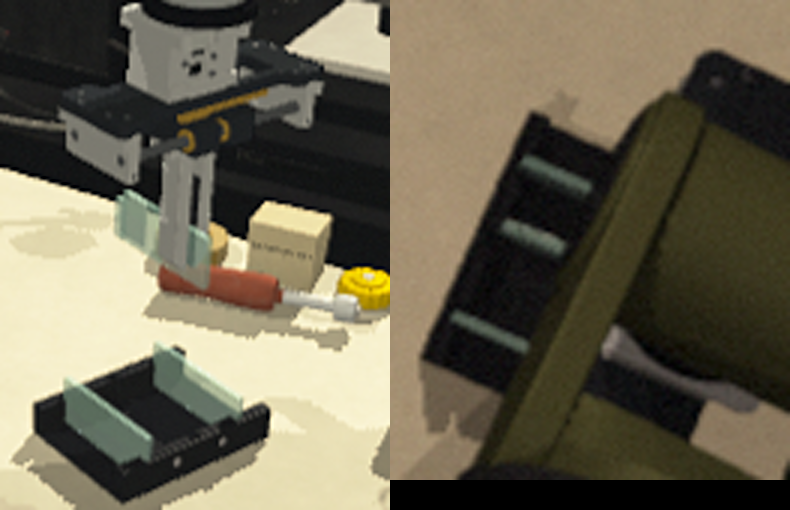

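The slide is held and both blanks are still in the rack. Moving to hover above the rest with the 45° tilt.

To row units: 268 mm is 0.536, 235 mm is 0.47, -0.775 rad is -0.1233.

>>> {"api": "arm_command", "payload": {
  "plan": [
    [[0.068,-0.014,0.004,-0.0154,0.0033,-0.008,1],[0.134,-0.028,0.01,-0.0309,0.0067,-0.0159,1],[0.2,-0.042,0.016,-0.0462,0.0099,-0.0239,1],[0.268,-0.056,0.02,-0.0616,0.0132,-0.0318,1],[0.336,-0.072,0.026,-0.077,0.0166,-0.0398,1],[0.402,-0.086,0.032,-0.0925,0.0199,-0.0479,1],[0.47,-0.1,0.036,-0.1079,0.0231,-0.0559,1],[0.536,-0.114,0.042,-0.1233,0.0264,-0.0638,1],[0.536,-0.114,0.042,-0.1233,0.0264,-0.0638,1],[0.536,-0.114,0.042,-0.1233,0.0264,-0.0638,1],[0.536,-0.114,0.042,-0.1233,0.0264,-0.0638,1]]
  ]
}}

```text
time_s: 4.8
ee_pos: [0.538, 0.0742, 0.1594]
eef_rot: [2.356, 0.001, 1.597]
force: [0.7, -0.2, 0.4]
grip_width: 0.0059
grip_force: 25.0
```

```bash
python3 - <<'E'
from h import *
print(inframe(RM,RO),rel(RM,RO,G+[-.02,-.03,.07]),ctrl.get_obs()['qpos'])
for n in('scene','top'):
    p,d=cams.camera(n); cv2.imwrite(f'pics/{n}2.png',p)
s=cv2.imread('pics/scene2.png');t=cv2.imread('pics/top2.png')
a=cv2.resize(s[130:250,240:340],None,fx=4,fy=4,interpolation=cv2.INTER_CUBIC);b=cv2.resize(t[110:230,175:275],None,fx=4,fy=4,interpolation=cv2.INTER_CUBIC)
cv2.imwrite('pics/c7.png',np.hstack([a,b]))
E
```

```text
(array([-42.8, -30.1,  96.3]), array([ 0.01, -0.08, -0.03])) (array([ 0.8, -0.1,  0.3]), array([-0.0002,  0.0014,  0.0006])) [ 0.09138865  0.08528109  2.14451662 -0.35290402  0.13600222  0.39488734]
```

View pics/c7.png

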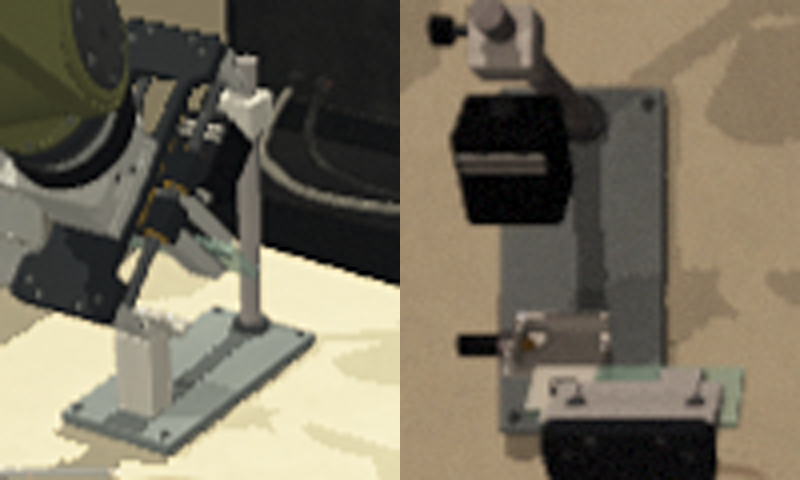

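```bash
cat > fk.py <<'E'
from h import *
from scipy.optimize import least_squares
E=lambda s,q:R.from_euler(s,q).as_matrix()
def fk(q,L):
    a,h,L1,L2,d,e=L
    A=E('z',q[0]); p=np.array([0,0,h])+A@[a,0,0]
    A=A@E('y',q[1]); p=p+A@[0,0,L1]
    A=A@E('y',q[2]); p=p+A@[e,0,L2]
    A=A@E('z',q[3])@E('y',q[4]); p=p+A@[0,0,d]
    return p,A@E('z',q[5])
data=[([-1.37957892,.300406174,1.52148739,0,1.32068716,-.0666204785],[.14019501,-.53162466,.22376156]),
([-.448732463,.340518893,1.69847158,-.000602,1.10283034,-.0542],[.48659076,-.19381851,.13076379]),
([.09138865,.08528109,2.14451662,-.35290402,.13600222,.39488734],[.538,.0742,.1594])]
r=least_squares(lambda L:np.concatenate([fk(q,L)[0]-p for q,p in data]+[.001*(L-np.array([0,.4,.45,.45,.3,0]))]),[0,.4,.45,.45,.3,0])
L=r.x
E
python3 - <<'E'
from fk import *
print(L.round(4),[(fk(q,L)[0]-p).round(4) for q,p in data])
q0=np.array(data[2][0]); A=fk(q0,L)[1]; C=A.T@cur()[1]; print(C.round(2))
for off in [(-.02,-.03,.07),(-.02,-.03,.04),(-.012,-.006,.04),(-.012,-.006,.003),(0,0,0)]:
    P=RO+RM@(G+off); T=RM@D@C.T
    s=least_squares(lambda q:np.r_[fk(q,L)[0]-P,(fk(q,L)[1]-T).ravel()],q0); q0=s.x; print(off,s.cost.round(8),q0.round(3))
E
```

```text
[0.0677 0.2437 0.337  0.4027 0.2106 0.0354] [array([-0.036 , -0.0068, -0.0031]), array([-0.0149, -0.0334,  0.0066]), array([ 0.0023, -0.0346, -0.0035])]
[[-0. -1. -0.]
 [ 1. -0. -0.]
 [ 0. -0.  1.]]
(-0.02, -0.03, 0.07) 0.0 [ 0.18   0.084  2.134 -0.642  0.18   0.742]
(-0.02, -0.03, 0.04) 0.0 [ 0.172  0.194  2.08  -0.855  0.135  0.953]
(-0.012, -0.006, 0.04) 0.0 [ 0.198  0.2    2.133 -1.318  0.124  1.437]
(-0.012, -0.006, 0.003) 0.0 [ 0.188  0.333  2.056 -1.792  0.116  1.907]
(0, 0, 0) 0.0 [ 0.216  0.351  2.056 -1.866  0.139  2.003]
```

```bash
python3 - <<'E'
s=open('fk.py').read()
s=s.replace("a,h,L1,L2,d,e=L","a,h,L1,L2,d,e,f=L").replace("A@[a,0,0]","A@[a,f,0]").replace(".3,0])","  .3,0,0])").replace(".3,0])",".3,0,0])").replace("[0,.4,.45,.45,.3,0]","[0,.4,.45,.45,.3,0,0]")
s=s.replace("  .3,0,0]",".3,0,0]");open('fk.py','w').write(s)
E
grep least fk.py
python3 - <<'E'
from fk import *
print(L.round(4),[(fk(q,L)[0]-p).round(4) for q,p in data])
q0=np.array(data[2][0]); C=fk(q0,L)[1].T@cur()[1]; C=C.round()
for off in [(-.02,-.03,.07),(-.02,-.03,.04),(-.02,-.006,.04),(-.012,-.006,.04),(-.012,-.006,.02),(-.012,-.006,.003),(0,0,0)]:
    P=RO+RM@(G+off); T=RM@D@C.T
    s=least_squares(lambda q:np.r_[fk(q,L)[0]-P,(fk(q,L)[1]-T).ravel()],q0); q0=s.x; print(off,s.cost.round(8),q0.round(3))
E
```

```text
from scipy.optimize import least_squares
r=least_squares(lambda L:np.concatenate([fk(q,L)[0]-p for q,p in data]+[.001*(L-np.array([0,.4,.45,.45,.3,0,0]))]),[0,.4,.45,.45,.3,0,0])
[-0.      0.2212  0.4242  0.4475  0.2519  0.0409  0.0366] [array([-0., -0.,  0.]), array([-0., -0., -0.]), array([0., 0., 0.])]
(-0.02, -0.03, 0.07) 0.0 [ 0.093  0.086  2.144 -0.353  0.135  0.397]
(-0.02, -0.03, 0.04) 0.0 [ 0.089  0.175  2.107 -0.528  0.087  0.57 ]
(-0.02, -0.006, 0.04) 0.0 [ 0.092  0.178  2.159 -1.153  0.05   1.198]
(-0.012, -0.006, 0.04) 0.0 [ 0.114  0.181  2.155 -1.227  0.065  1.287]
(-0.012, -0.006, 0.02) 0.0 [ 0.11   0.24   2.127 -1.722  0.06   1.781]
(-0.012, -0.006, 0.003) 0.0 [ 0.108  0.289  2.101 -2.088  0.066  2.146]
(0, 0, 0) 0.0 [ 0.138  0.304  2.103 -2.113  0.092  2.194]
```

Seating with this vertical grasp would need joint 4 near -2.1, which is past its limit of -1.04, because the wrist is close to singular. If I lean the gripper in the slide's plane, with its fingertips toward the label end, that should move it clear. I'll check this by inverse kinematics for both the rack and the rest.

```bash
cat >> fk.py <<'E'
C=np.array([[0,-1,0],[1,0,0],[0,0,1.]])
C=(fk(np.array(data[2][0]),L)[1].T@R.from_euler('xyz',[2.356,.001,1.597]).as_matrix()).round()
lo=np.array([-3.03,-.79,.23,-1.04,0.02,-2.55]);hi=np.array([3.03,2.21,2.52,4.18,3.07,2.55])
def ik(P,T,q0):
    s=least_squares(lambda q:np.r_[10*(fk(q,L)[0]-P),(fk(q,L)[1]@C-T).ravel()],np.clip(q0,lo+1e-3,hi-1e-3),bounds=(lo,hi)); return s.x,s.cost
E
python3 - <<'E'
from fk import *
for th in (25,35,45):
  for g in ([-.024,0,.027],):
    W=E('y',-np.radians(th))@D; q=np.array(data[1][0]); q[3]=.8;q[5]=-1
    print('theta',th)
    for M,O,off in [(SM,SO,(0,0,.1)),(SM,SO,(0,0,0)),(SM,SO,(0,0,.15)),(RM,RO,(-.02,-.03,.07)),(RM,RO,(-.012,-.006,.04)),(RM,RO,(-.012,-.006,.003)),(RM,RO,(0,0,0))]:
        q,c=ik(O+M@(np.array(g)+off),M@W,q); print(off,round(c,6),q.round(2))
E
```

```text
theta 25
(0, 0, 0.1) 0.0 [-0.65  0.39  1.69  0.45  1.22 -0.45]
(0, 0, 0) 0.0 [-0.65  0.55  1.74  0.5   1.03 -0.55]
(0, 0, 0.15) 0.0 [-0.65  0.33  1.65  0.44  1.31 -0.4 ]
(-0.02, -0.03, 0.07) 0.0 [-0.2   0.15  2.12  1.31  0.61 -1.44]
(-0.012, -0.006, 0.04) 0.0 [-0.17  0.24  2.13  1.47  0.58 -1.62]
(-0.012, -0.006, 0.003) 0.0 [-0.16  0.35  2.07  1.56  0.56 -1.71]
(0, 0, 0) 0.0 [-0.13  0.36  2.08  1.61  0.55 -1.74]
theta 35
(0, 0, 0.1) 0.0 [-0.72  0.44  1.68  0.6   1.3  -0.57]
(0, 0, 0) 0.0 [-0.72  0.6   1.72  0.64  1.14 -0.69]
(0, 0, 0.15) 0.0 [-0.72  0.37  1.64  0.59  1.38 -0.51]
(-0.02, -0.03, 0.07) 0.0 [-0.28  0.23  2.08  1.33  0.84 -1.53]
(-0.012, -0.006, 0.04) 0.0 [-0.26  0.31  2.08  1.43  0.8  -1.66]
(-0.012, -0.006, 0.003) 0.0 [-0.24  0.42  2.02  1.48  0.79 -1.71]
(0, 0, 0) 0.0 [-0.21  0.42  2.03  1.52  0.77 -1.74]
theta 45
(0, 0, 0.1) 0.0 [-0.78  0.5   1.67  0.73  1.39 -0.67]
(0, 0, 0) 0.0 [-0.78  0.66  1.69  0.76  1.25 -0.81]
(0, 0, 0.15) 0.0 [-0.78  0.42  1.64  0.72  1.47 -0.61]
(-0.02, -0.03, 0.07) 0.0 [-0.34  0.32  2.01  1.32  1.05 -1.58]
(-0.012, -0.006, 0.04) 0.0 [-0.32  0.4   2.02  1.39  1.01 -1.68]
(-0.012, -0.006, 0.003) 0.0 [-0.3   0.5   1.95  1.42  1.   -1.72]
(0, 0, 0) 0.0 [-0.28  0.51  1.97  1.45  0.98 -1.74]
```

A 30° lean keeps every joint well inside its range. So I'll put the slide back in its own slot and regrasp it leaning.

```bash
python3 -c "
from h import *
print(rel(SM,SO,[-.0225,-.0019,.1]))"
```

```text
(array([-267.3,  -79.6,   -1.4]), array([ 0.775 , -0.1647,  0.4001]))
```

To row units: -267 mm is -0.534, -234 mm is -0.468, 0.775 rad is 0.1233.

>>> {"api": "arm_command", "payload": {
  "plan": [
    [[-0.066,-0.02,0,0.0154,-0.0033,0.008,1],[-0.134,-0.04,0,0.0309,-0.0065,0.0159,1],[-0.2,-0.06,0,0.0462,-0.0099,0.0239,1],[-0.268,-0.08,-0.002,0.0616,-0.0131,0.0318,1],[-0.334,-0.1,-0.002,0.077,-0.0164,0.0398,1],[-0.4,-0.12,-0.002,0.0925,-0.0197,0.0477,1],[-0.468,-0.14,-0.002,0.1079,-0.0229,0.0557,1],[-0.534,-0.16,-0.002,0.1233,-0.0263,0.0637,1],[-0.534,-0.16,-0.002,0.1233,-0.0263,0.0637,1],[-0.534,-0.16,-0.002,0.1233,-0.0263,0.0637,1],[-0.534,-0.16,-0.002,0.1233,-0.0263,0.0637,1]]
  ]
}}

```text
time_s: 6.0
ee_pos: [0.4883, -0.1935, 0.1046]
eef_rot: [3.14, -0.001, 1.177]
force: [-0.1, 0.9, -0.2]
grip_width: 0.0063
grip_force: 25.0
```

```bash
python3 -c "
from h import *
print(inframe(SM,SO),rel(SM,SO,[-.0225,-.0019,.054]),ctrl.get_obs()['force'])"
```

```text
(array([-21. ,  -1.5,  99.6]), array([-0.09,  0.06, -0.12])) (array([-1.5,  0.3, 45.6]), array([ 0.0016, -0.0011,  0.0021])) [-0.08423423  0.91093554 -0.18687133]
```

To row units: 54 mm is 0.108, -1.5 mm is -0.003, 0.002 rad is 0.0003.

>>> {"api": "arm_command", "payload": {
  "plan": [
    [[-0.003,0.0006,0.04,0,0,0.0003,1],[-0.003,0.0006,0.076,0,0,0.0003,1],[-0.003,0.0006,0.09,0,0,0.0003,1],[-0.003,0.0006,0.096,0,0,0.0003,1],[-0.003,0.0006,0.1,0,0,0.0003,1],[-0.003,0.0006,0.104,0,0,0.0003,1],[-0.003,0.0006,0.108,0,0,0.0003,1],[-0.003,0.0006,0.108,0,0,0.0003,1]]
  ]
}}

```text
time_s: 6.8
ee_pos: [0.4882, -0.1955, 0.0505]
eef_rot: [3.141, -0.0, 1.174]
force: [-0.4, -0.3, -0.1]
grip_width: 0.0059
grip_force: 25.0
```

```bash
python3 -c "
from h import *
print(inframe(SM,SO),rel(SM,SO,[-.0225,-.0019,.0275]),SM.T@ctrl.get_obs()['force'],ctrl.get_obs()['moment'])"
```

```text
(array([-22.9,  -2.2,  45.5]), array([-0.06,  0.01,  0.03])) (array([ 0.4, -0.3, 18. ]), array([ 0.001 , -0.0001, -0.0005])) [-0.42647376  0.28307675 -0.13561416] [-0.04823272 -0.05307753  0.07308463]
```

It is in the groove with no contact force. Lowering it the rest of the way and releasing.

>>> {"api": "arm_command", "payload": {
  "plan": [
    [[0,0,0.01,0,0,0,1],[0,0,0.02,0,0,0,1],[0,0,0.028,0,0,0,1],[0,0,0.032,0,0,0,1],[0,0,0.035,0,0,0,1],[0,0,0.035,0,0,0,1],[0,0,0.035,0,0,0,1]]
  ]
}}

```text
time_s: 7.5
ee_pos: [0.4882, -0.1955, 0.033]
eef_rot: [3.141, -0.0, 1.174]
force: [0.4, 0.1, -0.7]
grip_width: 0.0062
grip_force: 25.0
```

```bash
python3 -c "
from h import *
print(inframe(SM,SO),SM.T@ctrl.get_obs()['force'])"
```

```text
(array([-22.9,  -2.2,  28. ]), array([-0.05,  0.01,  0.03])) [ 0.25704939 -0.30269618 -0.66201237]
```

To row units: -80 mm is -0.16, -60 mm is -0.12.

>>> {"api": "arm_command", "payload": {
  "plan": [
    [[0,0,0,0,0,0,0.6],[0,0,0,0,0,0,0.4],[0,0,0,0,0,0,0.25],[0,0,0,0,0,0,0.25],[0,0,-0.05,0,0,0,0.25],[0,0,-0.12,0,0,0,0.25],[0,0,-0.16,0,0,0,0.25],[0,0,-0.16,0,0,0,0.25]]
  ]
}}

```text
time_s: 8.3
ee_pos: [0.4892, -0.196, 0.1156]
eef_rot: [3.136, 0.0, 1.174]
force: [0.4, -0.6, -1.2]
grip_width: 0.0352
grip_force: 0.0
```

```bash
cat >> h.py <<'E'
D=R.from_euler('y',-30,degrees=True).as_matrix()@np.diag([1,-1,-1.])
E
python3 -c "
from h import *
O=SO
g=np.array([-.025,-.002,.027])
print(inframe(SM,SO),ctrl.get_obs()['force']);a=rel(SM,SO,g+[-.03,0,.052]);print(a)
"
```

```text
(array([-23. ,  -3.4, 110.6]), array([ -0.32, -30.01,  -0.06])) [ 0.41036675 -0.64036112 -1.20766881]
(array([-32. ,  -1.5,  31.6]), array([0.0056, 0.5238, 0.001 ]))
```

To row units: -32 mm is -0.064, 31.5 mm is 0.063, 0.001 rad is 0.0002.

>>> {"api": "arm_command", "payload": {
  "plan": [
    [[-0.016,-0.0008,0.016,0,0.0207,0,0.25],[-0.032,-0.0014,0.032,0,0.0414,0,0.25],[-0.048,-0.002,0.048,0,0.0621,0,0.25],[-0.064,-0.0028,0.063,0.0008,0.0834,0.0002,0.25],[-0.064,-0.0028,0.063,0.0008,0.0834,0.0002,0.25],[-0.064,-0.0028,0.063,0.0008,0.0834,0.0002,0.25]]
  ]
}}

```text
time_s: 8.9
ee_pos: [0.4738, -0.2247, 0.0801]
eef_rot: [-3.134, -0.523, 1.169]
force: [0.3, -0.1, 0.2]
grip_width: 0.0354
grip_force: 0.0
```

```bash
python3 -c "
from h import *
g=np.array([-.025,-.002,.027])
print(inframe(SM,SO),rel(SM,SO,g))
s,_=cams.camera('scene')
cv2.imwrite('pics/c8.png',cv2.resize(s[170:310,320:450],None,fx=4,fy=4,interpolation=cv2.INTER_CUBIC))
"
```

```text
(array([-55.4,  -0.2,  75.1]), array([ 0.28, -0.04,  0.28])) (array([ 2.3,  2.1, 56.8]), array([-0.0048,  0.0007, -0.0049]))
```

View pics/c8.png

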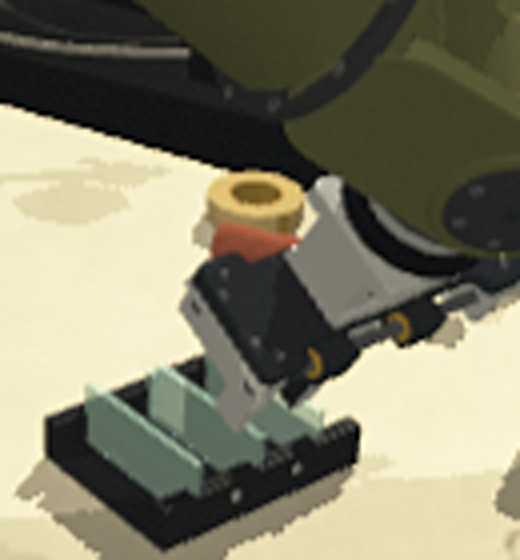

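All three slides stand in the rack, with the notched one in the middle (label around crop (175,395)), and the gripper leans over its clear end. Descending.

To row units: 57 mm is 0.114, 50 mm is 0.1, -0.002 rad is -0.0003.

>>> {"api": "arm_command", "payload": {
  "plan": [
    [[0.002,0.001,0.04,0,0,-0.0003,0.25],[0.003,0.002,0.076,0,0,-0.0003,0.25],[0.004,0.002,0.1,0,0,-0.0003,0.25],[0.004,0.002,0.114,0,0,-0.0003,0.25],[0.004,0.002,0.114,0,0,-0.0003,0.25],[0.004,0.002,0.114,0,0,-0.0003,0.25],[0.004,0.002,0.114,0,0,-0.0003,0.25]]
  ]
}}

```text
time_s: 9.65
ee_pos: [0.4871, -0.1973, 0.0337]
eef_rot: [-3.139, -0.524, 1.175]
force: [-0.5, -0.6, 0.1]
grip_width: 0.0351
grip_force: 0.0
```

```bash
python3 -c "
from h import *
g=np.array([-.025,-.002,.027])
print(inframe(SM,SO),rel(SM,SO,g),ctrl.get_obs()['force'])
"
```

```text
(array([-25. ,  -1.9,  28.7]), array([ 0.14,  0.  , -0.  ])) (array([-0.8,  0.1,  1.4]), array([-0.0025, -0.    ,  0.    ])) [-0.46366507 -0.6127529   0.07838175]
```

To row units: 1.5 mm is 0.003.

>>> {"api": "arm_command", "payload": {
  "plan": [
    [[0,0,0.003,0,0,0,0.6],[0,0,0.003,0,0,0,0.75],[0,0,0.003,0,0,0,0.85],[0,0,0.003,0,0,0,1],[0,0,0.003,0,0,0,1],[0,0,0.003,0,0,0,1],[0,0,0.003,0,0,0,1]]
  ],
  "squeeze": 30
}}

```text
time_s: 10.35
ee_pos: [0.4872, -0.1962, 0.0318]
eef_rot: [-3.138, -0.524, 1.174]
force: [-2.3, -0.5, 0.6]
grip_width: 0.0056
grip_force: 30.0
```

```bash
python3 -c "
from h import *
print(inframe(SM,SO),SM.T@ctrl.get_obs()['force'])
"
```

```text
(array([-24. ,  -1.6,  26.8]), array([0.2 , 0.03, 0.02])) [-1.32302388  1.90044814  0.55269458]
```

To row units: -130 mm is -0.26, -104 mm is -0.208.

>>> {"api": "arm_command", "payload": {
  "plan": [
    [[0.004,0,-0.007,0,0,0,1],[0.012,0,-0.0208,0,0,0,1],[0.022,0,-0.038,0,0,0,1],[0.036,0,-0.0624,0,0,0,1],[0.06,0,-0.104,0,0,0,1],[0.09,0,-0.156,0,0,0,1],[0.12,0,-0.208,0,0,0,1],[0.15,0,-0.26,0,0,0,1],[0.15,0,-0.26,0,0,0,1],[0.15,0,-0.26,0,0,0,1]]
  ]
}}

```text
time_s: 11.35
ee_pos: [0.4875, -0.1964, 0.1826]
eef_rot: [-3.139, -0.524, 1.175]
force: [0.0, -0.5, -1.6]
grip_width: 0.0055
grip_force: 30.0
```

```bash
sed -i 's/^G=.*/G=np.array([-.024,0,.0268])/' h.py; python3 - <<'E'
from h import *
print(inframe(SM,SO),ctrl.get_obs()['force'])
print(rel(RM,RO,G+[-.02,-.03,.07]))
E
```

```text
(array([-24.1,  -1.9, 177.6]), array([ 0.14, -0.  , -0.03])) [ 0.04316847 -0.54938838 -1.61988868]
(array([220.6, -57.3, 153.9]), array([-0.4716,  0.1652, -0.7339]))
```

To row units: 220.5 mm is 0.441, 196 mm is 0.392, -0.734 rad is -0.1168.

>>> {"api": "arm_command", "payload": {
  "plan": [
    [[0.05,-0.012,0.034,-0.0083,0.0029,-0.0131,1],[0.098,-0.026,0.068,-0.0167,0.0059,-0.0259,1],[0.148,-0.038,0.102,-0.025,0.0088,-0.039,1],[0.196,-0.05,0.136,-0.0334,0.0116,-0.0519,1],[0.246,-0.064,0.17,-0.0417,0.0146,-0.0649,1],[0.294,-0.076,0.206,-0.05,0.0175,-0.0778,1],[0.344,-0.09,0.24,-0.0584,0.0204,-0.0909,1],[0.392,-0.102,0.274,-0.0667,0.0234,-0.1038,1],[0.441,-0.114,0.308,-0.0751,0.0263,-0.1168,1],[0.441,-0.114,0.308,-0.0751,0.0263,-0.1168,1],[0.441,-0.114,0.308,-0.0751,0.0263,-0.1168,1],[0.441,-0.114,0.308,-0.0751,0.0263,-0.1168,1]]
  ]
}}

```text
time_s: 12.55
ee_pos: [0.5379, 0.0722, 0.1589]
eef_rot: [2.286, -0.363, 1.983]
force: [-0.3, 0.3, -0.6]
grip_width: 0.0054
grip_force: 30.0
```

```bash
python3 - <<'E'
from h import *
print(inframe(RM,RO),ctrl.get_obs()['force'],ctrl.get_obs()['qpos'])
# slide-frame step in tool coords
print('next',rel(RM,RO,G+[-.015,-.006,.04]),rel(RM,RO,G+[-.015,-.004,.012]))
# label-end measurement: save both pics, predicted corners
t,_=cams.camera('top');s,d=cams.camera('scene')
p,Rt,_=cur(); M=Rt@D.T; O=p-M@G
pts=np.array([[50,-3,0],[50,-3,32],[42,-3,40],[42,-3,32],[20,-3,40],[-50,-3,40]])/1e3@M.T+O
rp=np.array([[50,-7,0],[50,-7,32],[55,-7,32],[8,-7,0],[44,0,14]])/1e3@RM.T+RO
out=[]
for im,n,off in((t,'top',(185,160)),(s,'scene',(255,150))):
    k=6; c=cv2.resize(im[off[1]:off[1]+75,off[0]:off[0]+65],None,fx=k,fy=k,interpolation=cv2.INTER_CUBIC)
    for X,col in((pts,(0,0,255)),(rp,(255,0,0))):
        for u in proj(n,X): cv2.circle(c,tuple(int(v) for v in (u-off+.5)*k),2,col,-1)
    out.append(c)
cv2.imwrite('pics/c9.png',np.hstack(out))
E
```

```text
(array([-44.9, -29.7,  96. ]), array([ 0.05, -0.01,  0.15])) [-0.28938946  0.25208784 -0.62374304] [-0.24180327  0.18777694  2.09920707  1.32401267  0.726776   -1.49187652]
next (array([ -9.6, -23.7,  28.3]), array([-0.0009,  0.0002, -0.0026])) (array([-23.6, -25.6,  52.5]), array([-0.0009,  0.0002, -0.0026]))
```

View pics/c9.png

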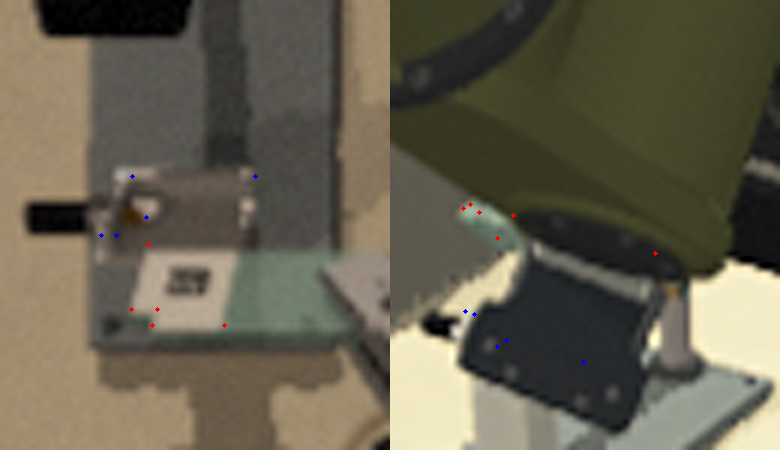

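The top view shows the label facing up with its code at (188,280) and the notch corner at (132,310). The predictions fit within about 1 px for both the slide and the rest. Approaching the ledge.

To row units: 52.5 mm is 0.105, 40 mm is 0.08, -0.002 rad is -0.0003.

>>> {"api": "arm_command", "payload": {
  "plan": [
    [[-0.01,-0.024,0.028,0,0,-0.0002,1],[-0.019,-0.047,0.056,0,0,-0.0003,1],[-0.032,-0.048,0.08,0,0,-0.0003,1],[-0.047,-0.05,0.105,0,0,-0.0003,1],[-0.047,-0.05,0.105,0,0,-0.0003,1],[-0.047,-0.05,0.105,0,0,-0.0003,1],[-0.047,-0.05,0.105,0,0,-0.0003,1]]
  ]
}}

```text
time_s: 13.35
ee_pos: [0.5604, 0.0791, 0.1015]
eef_rot: [2.284, -0.361, 1.986]
force: [0.3, 0.3, 0.3]
grip_width: 0.0059
grip_force: 30.0
```

```bash
cat >> h.py <<'E'
def rest():
    o=ctrl.get_obs();a,b=inframe(RM,RO); print('slide offset from seat mm',(a-G*1e3).round(1),'rot',b,'F rest axes',(RM.T@o['force']).round(1),'M',o['moment'].round(2),o['grip_width'].round(4))
E
python3 -c "
from h import *
rest()"
```

```text
Traceback (most recent call last):
  File "h.py", line 35, in rest
    o=ctrl.get_obs();a,b=inframe(RM,RO); print('slide offset from seat mm',(a-G*1e3).round(1),'rot',b,'F rest axes',(RM.T@o['force']).round(1),'M',o['moment'].round(2),o['grip_width'].round(4))
                                                                                                                                                                        ^^^^^^^^^^^^^^^^^^^^^
AttributeError: 'float' object has no attribute 'round'
```

```bash
sed -i "s/o\['grip_width'\].round(4)/round(o['grip_width'],4)/" h.py; python3 -c "
from h import *
rest()"
```

```text
slide offset from seat mm [-14.5  -5.1  12.6] rot [-0.02  0.   -0.06] F rest axes [ 0.3 -0.4 -0.1] M [-0.38  0.21 -0.01] 0.0059
```

To row units: 8.7 mm is 0.0174, 7.8 mm is 0.0156.

>>> {"api": "arm_command", "payload": {
  "plan": [
    [[-0.004,0,0.007,0,0,0,1],[-0.007,0,0.0122,0,0,0,1],[-0.009,0,0.0156,0,0,0,1],[-0.01,0,0.0174,0,0,0,1],[-0.01,0,0.0174,0,0,0,1]]
  ]
}}

```text
time_s: 13.85
ee_pos: [0.5676, 0.0797, 0.0937]
eef_rot: [2.285, -0.361, 1.986]
force: [0.6, -0.4, 0.2]
grip_width: 0.006
grip_force: 30.0
```

```bash
python3 -c "
from h import *
rest()"
```

```text
slide offset from seat mm [-14.2  -4.7   2. ] rot [ 0.02  0.03 -0.05] F rest axes [-0.4 -0.6 -0.2] M [-0.39  0.19 -0.01] 0.006
```

To row units: -4 mm is -0.008, -3 mm is -0.006.

>>> {"api": "arm_command", "payload": {
  "plan": [
    [[0,-0.002,0,0,0,0,1],[0,-0.004,0,0,0,0,1],[0,-0.006,0,0,0,0,1],[0,-0.008,0,0,0,0,1],[0,-0.008,0,0,0,0,1],[0,-0.008,0,0,0,0,1]]
  ]
}}

```text
time_s: 14.45
ee_pos: [0.565, 0.0795, 0.0913]
eef_rot: [2.284, -0.361, 1.987]
force: [2.0, 0.2, 1.7]
grip_width: 0.0057
grip_force: 30.0
```

```bash
python3 -c "
from h import *
rest()"
```

```text
slide offset from seat mm [-14.3  -1.1   2.1] rot [-0.02  0.02 -0.07] F rest axes [ 0.1 -2.6 -0.2] M [ 0.05 -0.23 -0.26] 0.0057
```

Face contact shows as 2.6 N. Now lowering to the ledge.

To row units: 2.1 mm is 0.0042, 1.7 mm is 0.0034.

>>> {"api": "arm_command", "payload": {
  "plan": [
    [[-0.001,0.0004,0.0018,0,0,0,1],[-0.0016,0.0004,0.0026,0,0,0,1],[-0.002,0.0004,0.0034,0,0,0,1],[-0.0024,0.0004,0.0042,0,0,0,1],[-0.0024,0.0004,0.0042,0,0,0,1],[-0.0024,0.0004,0.0042,0,0,0,1]]
  ]
}}

```text
time_s: 15.05
ee_pos: [0.5667, 0.0796, 0.0895]
eef_rot: [2.284, -0.361, 1.986]
force: [3.6, 1.0, 1.3]
grip_width: 0.0057
grip_force: 30.0
```

```bash
python3 -c "
from h import *
rest()"
```

```text
slide offset from seat mm [-14.2  -1.1  -0.4] rot [-0.    0.02 -0.06] F rest axes [ 0.9 -3.5 -1.6] M [ 0.1  -0.36 -0.34] 0.0057
```

To row units: 1.3 mm is 0.0026, 0.9 mm is 0.0018.

>>> {"api": "arm_command", "payload": {
  "plan": [
    [[-0.0006,0.0004,0.001,0,0,0,1],[-0.001,0.0004,0.0018,0,0,0,1],[-0.0016,0.0004,0.0026,0,0,0,1],[-0.0016,0.0004,0.0026,0,0,0,1],[-0.0016,0.0004,0.0026,0,0,0,1]]
  ]
}}

```text
time_s: 15.55
ee_pos: [0.5677, 0.0796, 0.0886]
eef_rot: [2.284, -0.361, 1.987]
force: [-3.3, -2.7, 5.5]
grip_width: 0.0058
grip_force: 30.0
```

```bash
python3 -c "
from h import *
rest()"
```

```text
slide offset from seat mm [-14.3  -1.2  -1.7] rot [ 0.    0.04 -0.06] F rest axes [-2.6 -1.5  6.3] M [ 0.33 -0.18  0.15] 0.0058
```

The ledge contact reads about 6 N. I'll ease it slightly and slide along toward the stop.

To row units: 8.8 mm is 0.0176, 7 mm is 0.014.

>>> {"api": "arm_command", "payload": {
  "plan": [
    [[0.0038,0.0002,0.0016,0,0,0,1],[0.0072,0.0002,0.0036,0,0,0,1],[0.0106,0.0002,0.0056,0,0,0,1],[0.014,0.0002,0.0076,0,0,0,1],[0.0176,0.0002,0.0096,0,0,0,1],[0.0176,0.0002,0.0096,0,0,0,1],[0.0176,0.0002,0.0096,0,0,0,1]]
  ]
}}

```text
time_s: 16.25
ee_pos: [0.5674, 0.0898, 0.0887]
eef_rot: [2.284, -0.361, 1.987]
force: [-1.4, -2.8, 4.4]
grip_width: 0.0054
grip_force: 30.0
```

```bash
python3 -c "
from h import *
rest()"
```

```text
slide offset from seat mm [-4.1 -1.2 -1.6] rot [ 0.02  0.03 -0.07] F rest axes [-2.8 -2.1  4.2] M [ 0.03 -0.1  -0.05] 0.0054
```

To row units: 2.6 mm is 0.0052, 1.7 mm is 0.0034.

>>> {"api": "arm_command", "payload": {
  "plan": [
    [[0.0018,0,0.001,0,0,0,1],[0.0034,0,0.002,0,0,0,1],[0.0052,0,0.003,0,0,0,1],[0.0052,0,0.003,0,0,0,1],[0.0052,0,0.003,0,0,0,1]]
  ]
}}

```text
time_s: 16.75
ee_pos: [0.5673, 0.0923, 0.0887]
eef_rot: [2.284, -0.361, 1.986]
force: [-5.0, -6.5, 6.7]
grip_width: 0.0057
grip_force: 30.0
```

```bash
python3 -c "
from h import *
rest()"
```

```text
slide offset from seat mm [-1.6 -1.2 -1.6] rot [ 0.   -0.02 -0.05] F rest axes [-6.4 -1.1  8.4] M [-0.22  0.04 -0.15] 0.0057
```

To row units: 0.9 mm is 0.0018, 0.5 mm is 0.001.

>>> {"api": "arm_command", "payload": {
  "plan": [
    [[0.001,0,0,0,0,0,1],[0.0018,0,0.0004,0,0,0,1],[0.0018,0,0.0004,0,0,0,1],[0.0018,0,0.0004,0,0,0,1]]
  ]
}}

```text
time_s: 17.15
ee_pos: [0.5672, 0.0931, 0.0888]
eef_rot: [2.285, -0.36, 1.985]
force: [-1.8, -6.6, 3.0]
grip_width: 0.0058
grip_force: 30.0
```

```bash
python3 -c "
from h import *
rest()
t,_=cams.camera('top')
print(t.shape)
rest()
cv2.imwrite('pics/t9.png',cv2.resize(t[165:225,180:255],None,fx=8,fy=8,interpolation=cv2.INTER_CUBIC))"
```

```text
slide offset from seat mm [-0.7 -1.2 -1.5] rot [ 0.01 -0.04 -0.05] F rest axes [-6.5 -0.7  3.5] M [-0.48 -0.08 -0.5 ] 0.0058
(480, 640, 3)
slide offset from seat mm [-0.7 -1.2 -1.5] rot [ 0.01 -0.04 -0.04] F rest axes [-5.4 -1.4  3.4] M [-0.49 -0.1  -0.41] 0.0055
```

To row units: 0.9 mm is 0.0018, 0.5 mm is 0.001.

>>> {"api": "arm_command", "payload": {
  "plan": [
    [[0.0008,0,0.0006,0,0,0,1],[0.0018,0,0.001,0,0,0,1],[0.0018,0,0.001,0,0,0,1],[0.0018,0,0.001,0,0,0,1]]
  ]
}}

```text
time_s: 17.6
ee_pos: [0.5672, 0.0941, 0.0888]
eef_rot: [2.285, -0.36, 1.985]
force: [-1.0, -5.8, 2.3]
grip_width: 0.0059
grip_force: 30.0
```

```bash
python3 -c "
from h import *
rest()"
```

```text
slide offset from seat mm [ 0.3 -1.2 -1.5] rot [ 0.01 -0.04 -0.04] F rest axes [-5.8 -0.9  2.4] M [-0.49 -0.03 -0.52] 0.0059
```

To row units: 0.9 mm is 0.0018, 0.5 mm is 0.001.

>>> {"api": "arm_command", "payload": {
  "plan": [
    [[0.0008,0,0.0006,0,0,0,1],[0.0018,0,0.001,0,0,0,1],[0.0018,0,0.001,0,0,0,1],[0.0018,0,0.001,0,0,0,1]]
  ]
}}

```text
time_s: 18.0
ee_pos: [0.5672, 0.0947, 0.0888]
eef_rot: [2.285, -0.36, 1.984]
force: [-4.2, -11.0, 5.1]
grip_width: 0.0063
grip_force: 30.0
```

```bash
python3 -c "
from h import *
rest()"
```

```text
slide offset from seat mm [ 0.9 -1.2 -1.5] rot [ 0.01 -0.1  -0.03] F rest axes [-10.8  -0.4   6.7] M [-0.77 -0.   -0.64] 0.0063
```

The stop is reached: force jumped to about 11 N while the motion stalled, about 6 mm past the start of pin contact. I'll press lightly to the face and check that it settles.

To row units: -0.4 mm is -0.0008, -0.3 mm is -0.0006.

>>> {"api": "arm_command", "payload": {
  "plan": [
    [[0,-0.0006,0,0,0,0,1],[0,-0.0008,0,0,0,0,1],[0,-0.0008,0,0,0,0,1],[0,-0.0008,0,0,0,0,1],[0,-0.0008,0,0,0,0,1]]
  ]
}}

```text
time_s: 18.5
ee_pos: [0.5672, 0.0947, 0.0888]
eef_rot: [2.284, -0.36, 1.985]
force: [-2.6, -10.8, 6.3]
grip_width: 0.0057
grip_force: 30.0
```

```bash
python3 -c "
from h import *
rest()
t,d=cams.camera('top'); C=cloud('top',d); Q=(C[175:215,190:235].reshape(-1,3)-RO)@RM*1e3
im=t[175:215,190:235].reshape(-1,3)
s=(abs(Q[:,1])<12)&(Q[:,0]>24)&(Q[:,0]<46)&(Q[:,2]>4)&(Q[:,2]<30)
print(s.sum(),'front face y',np.median(Q[s,1]),'colour',im[s].mean(0))
A=np.c_[Q[s,0],Q[s,2],np.ones(s.sum())];print(np.linalg.lstsq(A,Q[s,1],rcond=None)[0])
rest()"
```

```text
slide offset from seat mm [ 0.9 -1.2 -1.5] rot [-0.03 -0.09 -0.04] F rest axes [-10.8  -2.4   6.4] M [-0.68 -0.22 -0.7 ] 0.0057
91 front face y -3.798720906560538 colour [60.10989011 68.56043956 75.54945055]
[ 0.01710973 -0.0148271  -3.98535675]
slide offset from seat mm [ 0.8 -1.2 -1.5] rot [-0.03 -0.09 -0.04] F rest axes [-10.   -1.8   5.8] M [-0.69 -0.16 -0.75] 0.0058
```

Depth puts the slide's front face 6.8 mm above the bare plate, and 6.2 mm is expected when seated. It is also parallel to the plate, and the forces are steady at about 10 N on the stop, 6 N on the ledge and 2 N on the face. Handing in.

```bash
python3 -c "
from h import *
print(ctrl.hand_in())"
```

```text
the job is handed in; nothing more can be done
None
```

I handed the job in at about 18.6 s, with the gripper holding the notched slide seated in the rest, label up and about 10 N on the end stop; that the pin is fully in is inferred from force and travel, not seen. I put the slide back in its slot once to regrasp it at a lean, and I viewed 11 pictures, one over the limit of 10.

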